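Feel a worn combination lock open and take it off the strongbox's hasp

ROBOT

A 6-joint arm with a two-finger parallel gripper is mounted at the origin on the work surface. World frame = base frame: x ahead of the robot, y to its left, z up, the work surface at z = 0. Lengths are in m, angles in rad, forces in N, time in s.
With the tool pointing down it reaches from about 0.425 to 0.95 m from the base axis. Payload 3.5 kg.
Tool frame: the origin (TCP) lies midway between the tips of the shut fingers; the grasp point (between the pads) lies 19 mm behind it; x points along the fingers, z is the direction in which the jaws open and shut, and the axes are right-handed (so a half turn about x gives the same grasp; the last joint's range is limited). The gripper opens to 85 mm and grips with 20 to 120 N. Pads are 22 mm wide; open, the fingers measure 114 mm over their backs; the gripper's body (76 mm by 85 mm) begins 54 mm behind the grasp point. The pads swing forward as they close: fully open they stand 13 mm farther back than shut.
Start: joints at [1.124, 0.286, 1.577, -0, 1.279, -0.15], TCP at [0.197, 0.645, 0.231] pointing down, gripper open.
Joint ranges: [-2.77, 2.77], [-0.9, 2.22], [0.21, 2.48], [-1.53, 4.67], [0.24, 2.81], [-2.84, 2.84]. Speed limits (rad/s): [2.79, 2.79, 3.14, 3.14, 3.14, 3.14].

INTERFACE

Orientations are given as a unit quaternion [x, y, z, w].
In Python, from plant import readout, eyes, ctrl gives the robot as it stands.
- The arm moves only by the tool move_arm, never from a script. Its argument "commands" is a list of rows, each a list of 7 numbers: the turn, a rotation vector about the world's x, y, z in rad, then the shift along the world's x, y, z in mm, then the closure in counts, from 0 (fully open) to 255 (shut). A call has 1 to 12 rows; each row is the pose to reach, as a shift and turn from the pose measured when the call began; what a row does not reach only later rows make up. A row lasts 1/10 s, in which the tool goes at most 50 mm and 8.59 degrees, less where a joint would pass 70% of its speed; a pose out of reach is approached as far as the arm can. A call with a gripper value outside its range is refused whole. The fingers move at their own pace and stop on an object; "newtons" is the grip in N (left out, the last holds). Time passes only in rows, so rows that repeat a pose let the fingers close. It gives the time, the measured TCP pose, the force and the opening at its end, in the units of the state.
- readout.get_state(): the state, without advancing time (a new reading comes with each control period).
- eyes.read_camera(name): name is "scene" or "top"; returns a dict with "color" (480x640x3 uint8, red, green, blue), "depth" (480x640 float32, m along the optical axis (not along the pixel's ray), 0 where there is no reading), "K" (3x3 intrinsics, pixels), "eye" and "attitude" of the camera in the world. Camera axes: x right, y down, z forward; pixel columns grow to the right and rows downward; lengths in m; the calibration is good to about 2 mm. A picture is of the moment at which its call begins.
- ctrl.sign_off(): hands the job in, once; it reports no verdict.
The state is a dict: "time": time; "qpos": joint angles; "dq": joint speeds; "joint_efforts": joint torques, N m; "eef_pos": TCP position; "tcp_rot": TCP orientation; "contact_force": force on the tool from outside, world axes, zero at the start; "wrist_torque": the same for the moment, N m; "opening": opening from 0.0 (shut) to 1.0 (fully open).
Only numpy, scipy, OpenCV 4.12 (cv2) and the standard library are available. Lean on these libraries where they do the work, as an engineer would, in place of code of your own. Each camera call takes 0.05 s, during which the arm holds its last target.

TASK

The numbers have worn off the dial of the padlock on the strongbox, so open it by feel: turn the dial (the notch is nearer going clockwise) past the light clicks until the shackle springs out a little and the dial is caught. Then pull the shackle fully out, take the lock off its staple without disturbing anything else on the bench or the box, and hold it up, open and still, with at least 5 cm of air between it and the height of the box's lid; finish while still holding it there.

Things in the scene. Friction and masses are not known exactly. Their poses are not given: they have to be found in the camera images.
- strongbox: Grey sheet-steel strongbox, 280 (x) x 400 (y) x 110 mm high, fixed; origin at the centre of its underside, z up. Its flat top is 110 mm above the bench: a fixed ledge at the front (-x), a locked lid behind, flush with each other; the lid stays shut in this job. A screwdriver and a tin lie on the top, 90 mm or more to the sides of the lock's middle.
- hasp: Steel hasp, fixed on the strongbox's top; origin on the top surface under the centre of the padlock's case, axes as the padlock's at the start. The strap is flush. The staple is a loop of 6 mm wire standing 26.5 mm up at x = -37, y = +21 mm, in a plane across x; its opening is 13 mm wide, 20.5 mm high, and one leg of the shackle runs through it along x.
- lock: Padlock of laminated steel lying loose on its back on the strongbox's top, 0.45 to 0.7 kg in all. Origin at the centre of the underside of its case, which is 64 (x) x 60 (y) x 28 mm (z); z up through the dial. The shackle comes out of the -x face, 2 mm behind the staple, which keeps the lock from turning or sliding more than a few degrees or mm.
- dial_top (a point): Centre of the dial's top, 20.5 mm above the case: a black ribbed grip, 38 mm diameter, 18 mm tall, on a thin skirt of 52 mm. It turns about z with light clicks (under 0.1 Nm) every 30 degrees. The one deep notch, unmarked, lies 0.8 to 2.6 rad clockwise, from above, of the start; there the shackle springs out 6 mm and the dial is blocked with 0.1 rad of play: 0.2 Nm is plainly the stop.
- bow (a point): Point midway between the shackle's legs, 36 mm out from the case's face and 14 mm above the strongbox's top while locked; moves with the shackle. The shackle is a level U of 9 mm round steel: legs straight along the lock's x at y = -21 and +21 mm (51 mm over their outsides) to 10 mm beyond this point; the crown ends 26 mm beyond it, towards -x.
- case_end (a point): Centre of the case's +x end face, the end away from the shackle, at half the case's thickness.
- shackle (a joint): How far the shackle is out, in m, along the lock's -x: under 0.0015 while locked, 0.006 once sprung, 0.026 fully out (a stop). From 0.006 on it it slides with 3 N of friction and stays where left. The leg at y = +21 mm leaves the case at 0.010 and the staple by 0.020. The case bears on the staple during the pull; then the staple stands in the gap and the lock lifts straight up off it.
- screwdriver: Black-handled screwdriver, 190 mm long, lying on the right part of the strongbox's top. To be left alone.
- screw_tin: Low round tin, 52 mm diameter, 34 mm high, on the left rear part of the strongbox's top; origin at its underside. To be left alone.
- spool_ring: Orange plastic ring on the bench. To be left alone.
- mug: White mug on the bench. To be left alone.
- oil_bottle: Small yellow bottle, 130 mm tall, on the bench. To be left alone.
- wrench: Wrench lying on the bench. To be left alone.
- loading_block: Blue plastic block with rows of holes on the bench. To be left alone.
- parts_tray: Open steel tray on the bench. To be left alone.
Things that resemble listed ones, but are neither listed nor needed, are in the scene too. What is shaped like the lock but blue is not meant.

How it is judged:
On the way, in this order (a step that is already met when the one before it is completed fails the run):
1. the deep notch is found: the shackle has sprung out of the case by more than 4 mm (value of joint shackle above 0.004 m and distance between lock and hasp below 0.02 m), for 0.2 s.
2. the shackle is pulled out by more than 20 mm, with the lock still at the staple (value of joint shackle above 0.02 m and distance between lock and hasp below 0.03 m), for 0.1 s.
At the end, for the whole second after the job is handed in: The lock is in the gripper (more than 1 N), its shackle still out by more than 18 mm, its case, dial and shackle all at least 40 mm above the height of the strongbox's top, nothing of it on the hasp or the box, and moving slower than 50 mm/s (value of joint shackle above 0.018 m and contact force between the fingers and lock above 1 N and height (world z) of each of lock, case_end, dial_top, bow above 0.15 m and contact force between lock and hasp below 0.2 N and contact force between lock and strongbox below 0.2 N and linear speed of lock below 0.05 m/s); the arm keeps its last pose, push and grip.
It fails at once if another thing on the bench or on the box is pushed more than 30 mm (distance of any of screwdriver, screw_tin, spool_ring, mug, oil_bottle, wrench, loading_block, parts_tray from where it was at the start of the episode above 0.03 m).
It fails at once if an upright thing is knocked over (angle between any of oil_bottle, mug, screw_tin's own z axis and vertical above 0.5 rad).
It also fails if it takes over 72 s, if anything falls off the work surface, if the arm or the gripper's body presses on something with over 40 N, if the wrist force passes 120 N, or if a joint passes its speed limit or range.

## Working session

There is one attempt and no reset: what is moved stays moved. The work goes in short steps, Python scripts to look and compute and a tool call to move; the robot and the scene stay as the last step left them, time stands still between calls to the robot, and variables do not carry over. Pictures are saved under pics/ and viewed, and the job is handed in when it is done.

Besides the shell and the picture viewer there is one more tool, called after "Request:" as name([rows], argument=value, ...), one row to a line, values as JSON. move_arm: Moves the arm, as the interface text tells. Its arguments: {"type":"object","properties":{"commands":{"type":"array"},"newtons":{"type":"number"}},"required":["commands"]}

```bash
mkdir -p pics
cat > h.py <<'E'
import numpy as np, cv2
from scipy.spatial.transform import Rotation as R
from plant import readout, eyes, ctrl
def cam(n):
    d=eyes.read_camera(n); return d
def save(img,name): cv2.imwrite('pics/'+name,cv2.cvtColor(img,cv2.COLOR_RGB2BGR))
def rot(d):
    a=np.array(d['attitude'],float)
    return a if a.shape==(3,3) else R.from_quat(a).as_matrix()
def pt(d,u,v,z=None):
    K=d['K'];r=rot(d)@np.array([(u-K[0,2])/K[0,0],(v-K[1,2])/K[1,1],1]);e=np.array(d['eye'])
    if z is None: return e+r*d['depth'][int(round(v)),int(round(u))]
    return e+r*(z-e[2])/r[2]
def cloud(d):
    K=d['K'];v,u=np.mgrid[0:480,0:640]
    c=np.stack([(u-K[0,2])/K[0,0],(v-K[1,2])/K[1,1],np.ones(u.shape)],-1)*d['depth'][...,None]
    return c@rot(d).T+np.array(d['eye'])
def crop(d,u0,v0,u1,v1,s,name): save(cv2.resize(d['color'][v0:v1,u0:u1],None,fx=s,fy=s,interpolation=cv2.INTER_CUBIC),name)
E
python3 - <<'E'
from h import *
import pickle
for n in('scene','top'):
    d=cam(n); save(d['color'],n+'0.png'); pickle.dump(d,open(n+'0.pkl','wb')); print(n,d['K'],d['eye'],d['attitude'])
print(readout.get_state())
E
```

```text
scene [[565.04107179   0.         317.60479131]
 [  0.         565.04107179 243.89395681]
 [  0.           0.           1.        ]] [1.51976872 0.04994597 1.03619092] [ 0.62870162  0.66200785 -0.30068272 -0.2758075 ]
top [[434.28238007   0.         321.54332355]
 [  0.         434.28238007 245.35592575]
 [  0.           0.           1.        ]] [ 0.35302208 -0.0091716   1.36871548] [-0.69844334  0.71334532 -0.04219128  0.03918237]
{'time': 0.1, 'qpos': array([ 1.12395862e+00,  2.87126955e-01,  1.57802569e+00, -2.04367557e-06,
        1.27862531e+00, -1.50013221e-01]), 'dq': array([ 1.51264599e-03, -2.84607962e-03, -1.67753101e-03, -1.63651532e-04,
        3.20216150e-04,  9.82014793e-05]), 'joint_efforts': array([ 9.02604097e-04, -4.07295513e+01, -2.93699402e+01, -1.38528180e-04,
        3.37692145e-03,  2.25082698e-05]), 'eef_pos': array([0.19714689, 0.64494305, 0.23005491]), 'tcp_rot': array([-0.42093162,  0.56911958,  0.4202073 ,  0.56775461]), 'contact_force': array([ 0.48142812, -0.37450151,  0.33247511]), 'wrist_torque': array([-0.04887374,  0.02221814, -0.0124968 ]), 'opening': 0.9967824303484941}
```

View pics/scene0.png

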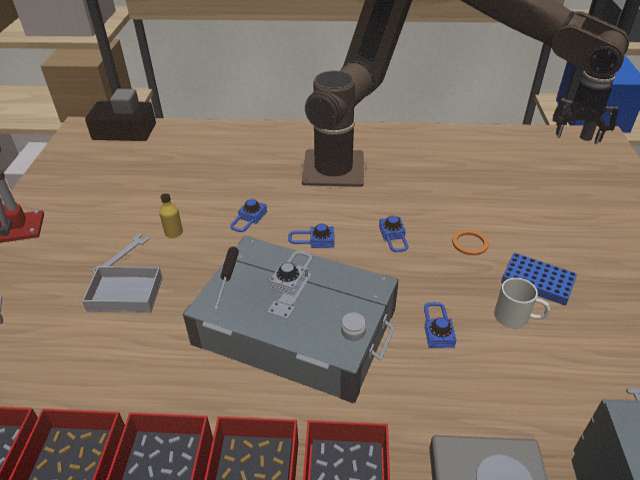

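View pics/top0.png

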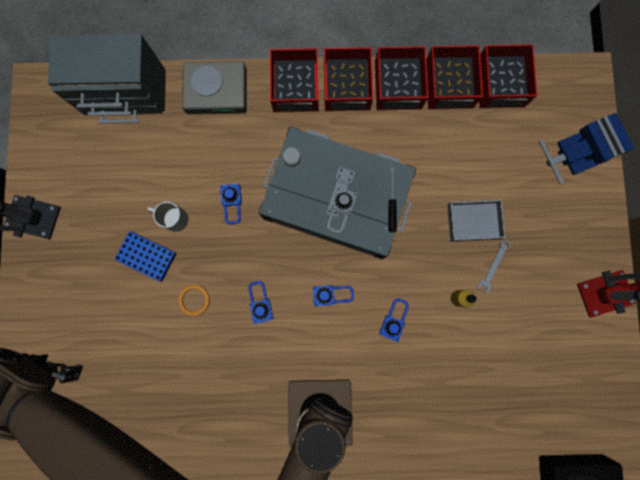

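The only grey padlock is on the box, at scene (288,270) / top (344,200). The lookalikes are all blue, at top (231,195), (260,308), (325,295) and (394,325). I'll check the grey one in a close crop.

Run:
```python
from h import *
import pickle
d=pickle.load(open('top0.pkl','rb')); crop(d,250,120,420,260,4,'tc.png')
s=pickle.load(open('scene0.pkl','rb')); crop(s,180,230,400,390,3.6,'sc.png')
c=cloud(d)
# box corners
for p in [(291,128),(415,166),(387,256),(260,213)]: print('corner',p,pt(d,*p,z=.11))
print('dial', c[197:204,340:348,2].round(3))
```

```text
corner (291, 128) [0.85612142 0.06829083 0.11      ]
corner (415, 166) [ 0.73092311 -0.29985986  0.11      ]
corner (387, 256) [ 0.46336394 -0.2059183   0.11      ]
corner (260, 213) [0.59812276 0.16287981 0.11      ]
dial [[0.16  0.162 0.156 0.16  0.16  0.161 0.158 0.164]
 [0.156 0.159 0.165 0.16  0.158 0.161 0.158 0.162]
 [0.156 0.157 0.157 0.163 0.157 0.158 0.16  0.156]
 [0.163 0.163 0.161 0.162 0.161 0.161 0.155 0.152]
 [0.162 0.16  0.161 0.156 0.161 0.158 0.164 0.157]
 [0.158 0.16  0.161 0.159 0.158 0.157 0.161 0.158]
 [0.153 0.159 0.158 0.163 0.159 0.159 0.16  0.156]]
```

View pics/tc.png

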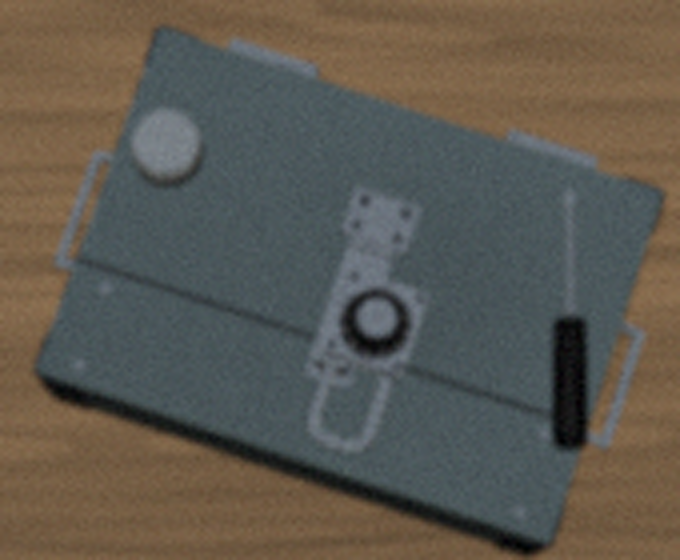

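View pics/sc.png

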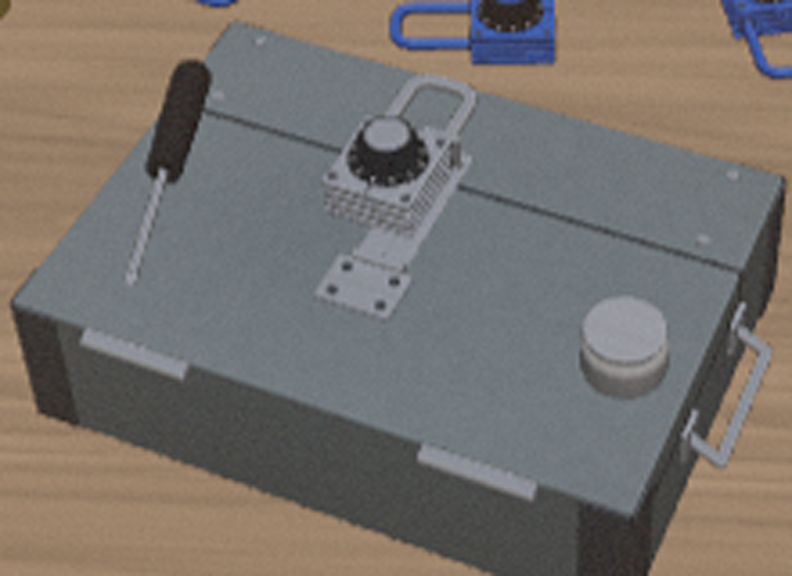

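Confirmed: the target is the grey lock, dial at tc (378,320) and shackle towards the robot. I'll fit its pose with a model overlay in both cameras.

```bash
cat >> h.py <<'E'
def proj(d,P):
    K=d['K'];c=(np.atleast_2d(P)-np.array(d['eye']))@rot(d)
    return np.stack([K[0,0]*c[:,0]/c[:,2]+K[0,2],K[1,1]*c[:,1]/c[:,2]+K[1,2]],1)
def lines(out=0.0):
    L=[]
    for z in (0,.028): L.append(([[-.032,-.03,z],[.032,-.03,z],[.032,.03,z],[-.032,.03,z],[-.032,-.03,z]],(255,255,0)))
    a=np.linspace(0,2*np.pi,40)
    for r,z in((.019,.0485),(.026,.030)): L.append((np.stack([r*np.cos(a),r*np.sin(a),0*a+z],1),(255,0,0)))
    for o in(.0255,.0165):
        b=.068+.010+out; e=.068+.010+(.016 if o>.02 else .007)+out
        k=e-b; t=np.linspace(0,np.pi/2,8)
        p=[[-.032,o,.014]]+[[-b-k*np.sin(s),o-k+k*np.cos(s),.014] for s in t]
        p+=[[x,-y,z] for x,y,z in p[::-1]]
        L.append((p,(0,255,0)))
    return L
def overlay(d,x,y,yaw,box,s,name,out=0.0,z0=.11):
    u0,v0,u1,v1=box
    im=cv2.resize(d['color'][v0:v1,u0:u1],None,fx=s,fy=s,interpolation=cv2.INTER_CUBIC)
    M=R.from_euler('z',yaw).as_matrix()
    raw=im.copy()
    for p,c in lines(out):
        q=proj(d,np.array(p,float)@M.T+[x,y,z0])
        q=((q-[u0,v0]+.5)*s-.5)
        cv2.polylines(im,[np.round(q*8).astype(np.int32)],False,c,1,cv2.LINE_AA,3)
    save(np.vstack([raw,im]) if raw.shape[1]>raw.shape[0]*1.3 else np.hstack([raw,im]),name)
E
python3 - <<'E'
from h import *
import pickle
d=pickle.load(open('top0.pkl','rb')); s=pickle.load(open('scene0.pkl','rb'))
print('dial top', pt(d,250+381.5/4-.5,120+318.5/4-.5,.1585), pt(s,180+390.5/3.6-.5,230+133.5/3.6-.5,.1585))
st=readout.get_state(); M=R.from_quat(st['tcp_rot']).as_matrix(); print(M.round(3), np.arctan2(M[1,2],M[0,2]))
x,y=pt(d,250+381.5/4-.5,120+318.5/4-.5,.1585)[:2]
overlay(d,x,y,np.radians(-20.1),(315,160,365,240),7.5,'o1.png')
overlay(s,x,y,np.radians(-20.1),(262,245,322,307),6.5,'o2.png')
E
```

```text
dial top [ 0.62371743 -0.0849034   0.1585    ] [ 0.62038951 -0.07927262  0.1585    ]
[[-0.001 -0.956  0.292]
 [-0.002  0.292  0.956]
 [-1.     0.    -0.002]] 1.273972779264977
```

View pics/o1.png

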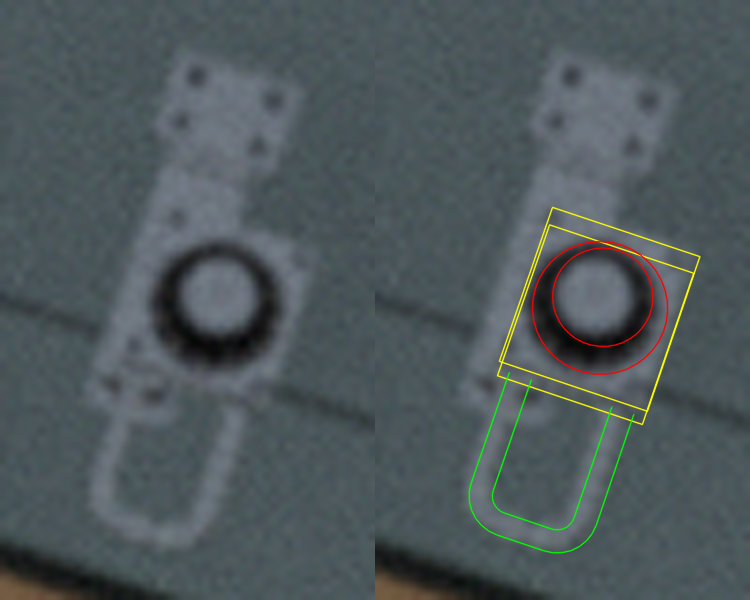

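View pics/o2.png

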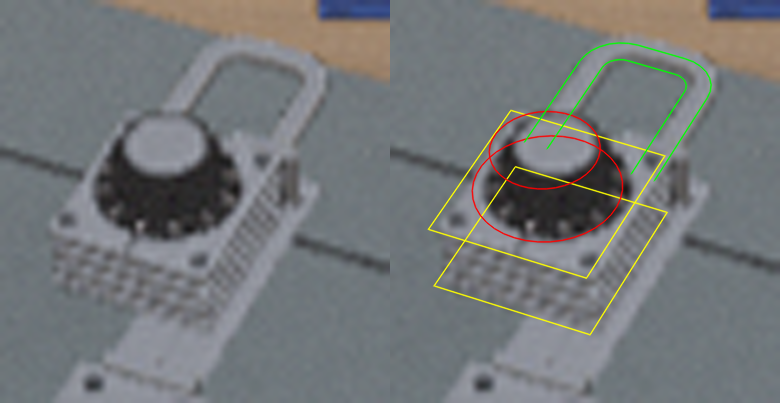

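Run:
```python
from h import *
import pickle
d=pickle.load(open('top0.pkl','rb')); s=pickle.load(open('scene0.pkl','rb'))
from scipy.optimize import least_squares
S=lambda u,v:(262+(u+.5)/6.5-.5,245+(v+.5)/6.5-.5)
T=lambda u,v:(315+(u+.5)/7.5-.5,160+(v+.5)/7.5-.5)
F=[(s,S(53,228),(.032,-.03,.028)),(s,S(211,277),(.032,.03,.028)),(s,S(165,148),(0,0,.0485)),
(d,T(220,293),(0,0,.0485)),(d,T(318,250),(.032,-.03,.028))]
def f(p,use):
    M=R.from_euler('z',p[2]).as_matrix()
    return np.concatenate([(proj(c,M@np.array(P)+[p[0],p[1],.11])-np.array(q)).ravel()for c,q,P in F if use(c)])
for use in(lambda c:1,lambda c:c is s):
    r=least_squares(f,[.621,-.08,-.35],args=(use,),loss='soft_l1'); print(r.x,r.fun.round(2))
    if use(d): best=r.x
x,y,w=best
overlay(d,x,y,w,(315,160,365,240),7.5,'o3.png')
overlay(s,x,y,w,(262,245,322,307),6.5,'o4.png')
```

```text
[ 0.6237633  -0.0813633  -0.31934849] [-0.53  0.59 -0.1   0.01 -0.07  0.26 -0.27  0.5  -0.61  0.42]
[ 0.62295635 -0.08059779 -0.33598176] [-0.26  0.13 -0.04 -0.16  0.31  0.02]
```

View pics/o3.png

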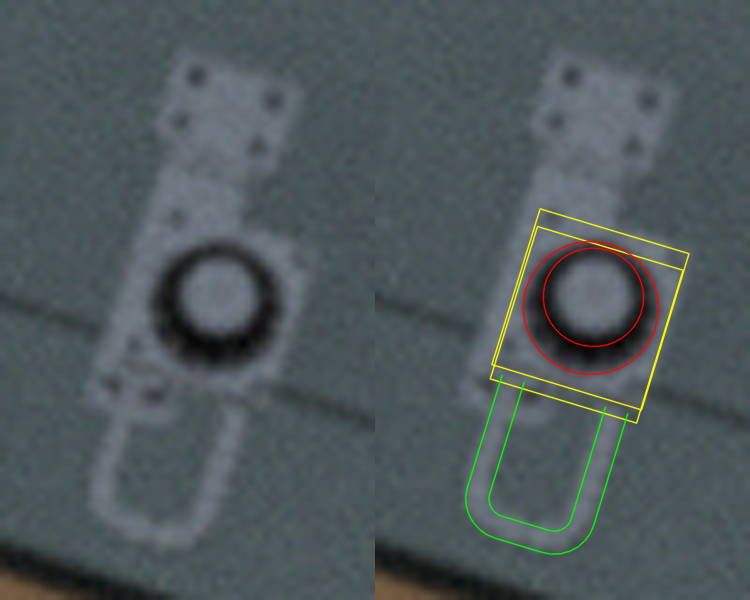

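View pics/o4.png

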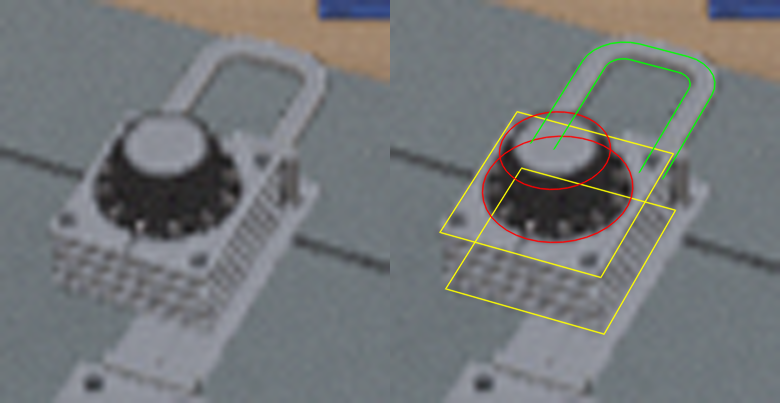

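Request:
move_arm([
  [0,0,0,12,-21,0,0],
  [0,0,0,32,-55,0,0],
  [0,0,0,56,-95,0,0],
  [0,0,0,80,-136,0,0],
  [0,0,0,104,-177,0,0],
  [0,0,0,128,-218,0,0],
  [0,0,0,152,-259,0,0],
  [0,0,0,176,-300,0,0],
  [0,0,0,200,-341,0,0],
  [0,0,0,224,-382,0,0],
  [0,0,0,248,-423,0,0],
  [0,0,0,260,-443,0,0],
], newtons=40)

```text
time: 1.3
eef_pos: [0.4582, 0.199, 0.2297]
tcp_rot: [-0.42, 0.57, 0.419, 0.568]
contact_force: [0.2, 1.5, 0.4]
opening: 0.998
```

Request:
move_arm([
  [0,0,0,20,-34,0,70],
  [0,0,0,42,-71,0,70],
  [0,0,0,66,-112,0,70],
  [0,0,0,90,-153,0,70],
  [0,0,0,114,-194,0,70],
  [0,0,0,138,-235,0,70],
  [0,0,0,155,-263,0,70],
  [0,0,0,165,-280,0,70],
  [0,0,0,165,-280,0,70],
  [0,0,0,165,-280,0,70],
])

```text
time: 2.3
eef_pos: [0.6227, -0.0803, 0.2292]
tcp_rot: [-0.42, 0.57, 0.42, 0.568]
contact_force: [-0.8, -0.2, -0.2]
opening: 0.723
```

Run:
```python
from h import *
d=cam('scene'); crop(d,200,150,400,310,4,'a1.png'); save(d['color'],'a1f.png')
st=readout.get_state(); print(st['qpos'].round(3),st['eef_pos'],st['opening'])
```

```text
[-0.288  0.186  1.7   -0.003  1.257 -1.559] [ 0.62254433 -0.07977581  0.22933074] 0.7263981147834498
```

View pics/a1.png

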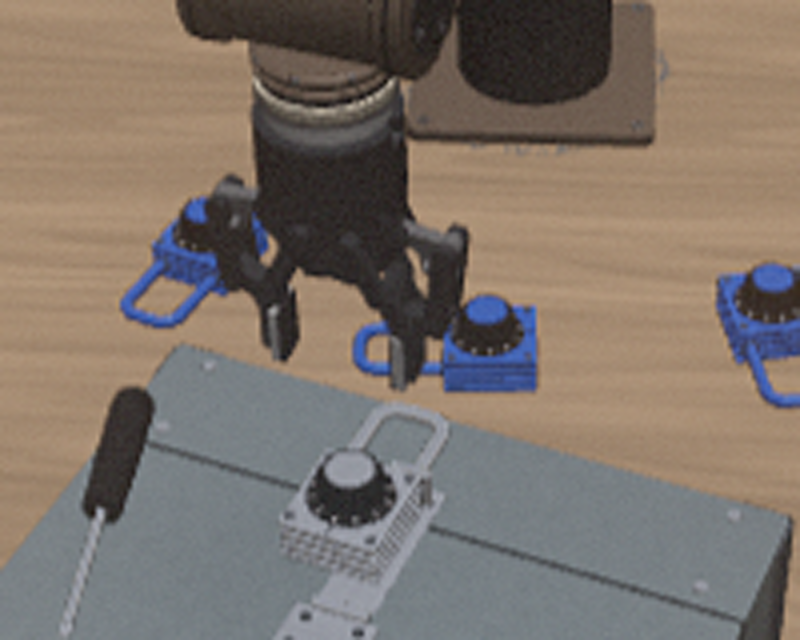

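Run:
```python
from h import *
d=cam('scene')
for u in range(268,276):
    print(u,[tuple(pt(d,u,v).round(3)) if d['depth'][v,u]>0 else 0 for v in (236,238,239,240)])
for u in range(297,304):
    print(u,[tuple(pt(d,u,v).round(3)) for v in (242,244,246,247)])
```

```text
268 [(np.float64(0.623), np.float64(-0.117), np.float64(0.25)), (np.float64(0.619), np.float64(-0.118), np.float64(0.241)), (np.float64(0.624), np.float64(-0.118), np.float64(0.242)), (np.float64(0.359), np.float64(-0.168), np.float64(0.003))]
269 [(np.float64(0.622), np.float64(-0.115), np.float64(0.249)), (np.float64(0.621), np.float64(-0.116), np.float64(0.243)), (np.float64(0.616), np.float64(-0.117), np.float64(0.235)), (np.float64(0.355), np.float64(-0.165), np.float64(0.001))]
270 [(np.float64(0.622), np.float64(-0.113), np.float64(0.249)), (np.float64(0.623), np.float64(-0.113), np.float64(0.244)), (np.float64(0.623), np.float64(-0.114), np.float64(0.242)), (np.float64(0.357), np.float64(-0.162), np.float64(0.002))]
271 [(np.float64(0.625), np.float64(-0.111), np.float64(0.251)), (np.float64(0.623), np.float64(-0.111), np.float64(0.245)), (np.float64(0.623), np.float64(-0.111), np.float64(0.241)), (np.float64(0.359), np.float64(-0.159), np.float64(0.004))]
272 [(np.float64(0.614), np.float64(-0.11), np.float64(0.242)), (np.float64(0.615), np.float64(-0.11), np.float64(0.238))
[... 1850 characters left out ...]
float64(-0.046), np.float64(0.25)), (np.float64(0.637), np.float64(-0.046), np.float64(0.242)), (np.float64(0.642), np.float64(-0.046), np.float64(0.241)), (np.float64(0.38), np.float64(-0.074), np.float64(0.0))]
302 [(np.float64(0.64), np.float64(-0.043), np.float64(0.251)), (np.float64(0.638), np.float64(-0.044), np.float64(0.243)), (np.float64(0.378), np.float64(-0.072), np.float64(0.002)), (np.float64(0.384), np.float64(-0.071), np.float64(0.004))]
303 [(np.float64(0.639), np.float64(-0.041), np.float64(0.25)), (np.float64(0.639), np.float64(-0.042), np.float64(0.245)), (np.float64(0.378), np.float64(-0.069), np.float64(0.002)), (np.float64(0.385), np.float64(-0.068), np.float64(0.005))]
```

Request:
move_arm([
  [0,0,0,0,-1,-20,70],
  [0,0,0,0,-1,-45,70],
  [0,0,0,0,-1,-65,70],
  [0,0,0,0,-1,-78,70],
  [0,0,0,0,-1,-86,70],
  [0,0,0,0,-1,-90,70],
  [0,0,0,0,-1,-90,70],
])

```text
time: 3.1
eef_pos: [0.6227, -0.0803, 0.1398]
tcp_rot: [-0.421, 0.57, 0.42, 0.568]
contact_force: [0.1, 0.2, -0.9]
opening: 0.726
```

Run:
```python
from h import *
d=cam('scene'); crop(d,240,210,340,310,6,'a2.png')
```

```text
(no output)
```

View pics/a2.png

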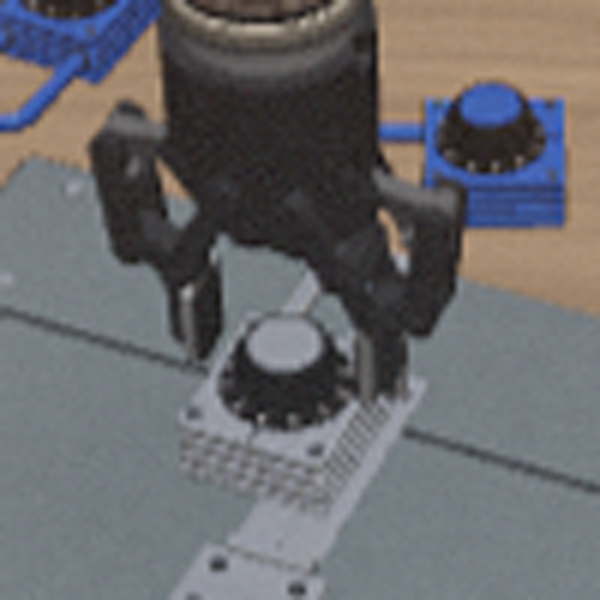

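Request:
move_arm([
  [0,0,0,0,0,0,150],
  [0,0,0,0,0,0,200],
  [0,0,0,0,0,0,200],
  [0,0,0,0,0,0,200],
  [0,0,0,0,0,0,200],
  [0,0,0,0,0,0,200],
], newtons=40)

```text
time: 3.75
eef_pos: [0.6237, -0.0811, 0.142]
tcp_rot: [-0.422, 0.569, 0.419, 0.568]
contact_force: [-1.5, -1.0, 5.5]
opening: 0.424
```

Run:
```python
from h import *
d=cam('scene'); crop(d,240,210,340,310,6,'a3.png')
print(readout.get_state())
```

```text
{'time': 3.8, 'qpos': array([-0.28907768,  0.27028622,  1.76692225, -0.00375963,  1.10181081,
       -1.56009995]), 'dq': array([ 5.71767662e-04, -9.63208173e-04, -9.96551600e-04,  8.19452993e-05,
        5.43162077e-04,  3.02021687e-03]), 'joint_efforts': array([ 8.72258339e-01, -3.43998206e+01, -2.48651755e+01,  4.25001634e-01,
       -2.78505580e-01, -2.56432488e-02]), 'eef_pos': array([ 0.62377028, -0.08111906,  0.14207483]), 'tcp_rot': array([-0.42165278,  0.56909939,  0.41877111,  0.56830061]), 'contact_force': array([-1.38600729, -1.33700061,  6.2336941 ]), 'wrist_torque': array([-0.31171437,  0.27317967, -0.04692599]), 'opening': 0.42445287246081087}
```

View pics/a3.png

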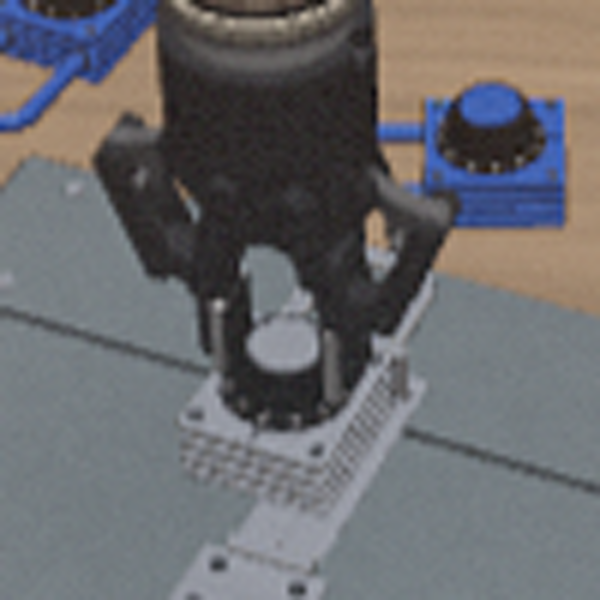

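Request:
move_arm([
  [0,0,-0.06,0,0,1,200],
  [0,0,-0.12,0,0,1,200],
  [0,0,-0.18,0,0,1,200],
  [0,0,-0.24,0,0,1,200],
  [0,0,-0.3,0,0,1,200],
  [0,0,-0.36,0,0,1,200],
  [0,0,-0.42,0,0,1,200],
  [0,0,-0.48,0,0,1,200],
  [0,0,-0.54,0,0,1,200],
  [0,0,-0.6,0,0,1,200],
  [0,0,-0.66,0,0,1,200],
  [0,0,-0.66,0,0,1,200],
])

```text
time: 5.0
eef_pos: [0.6229, -0.0814, 0.1421]
tcp_rot: [-0.214, 0.676, 0.212, 0.673]
contact_force: [-1.2, -1.6, -0.7]
opening: 0.426
```

Run:
```python
from h import *
d=cam('scene'); crop(d,240,210,340,310,6,'a4.png')
s=readout.get_state(); print(s['qpos'].round(3),s['wrist_torque'],s['contact_force'],s['eef_pos'])
```

```text
[-0.289  0.271  1.766 -0.005  1.107 -0.901] [-0.3792472   0.23673134  0.00068429] [-0.31123047 -2.14940791 -2.27899231] [ 0.62301426 -0.08129493  0.14212376]
```

View pics/a4.png

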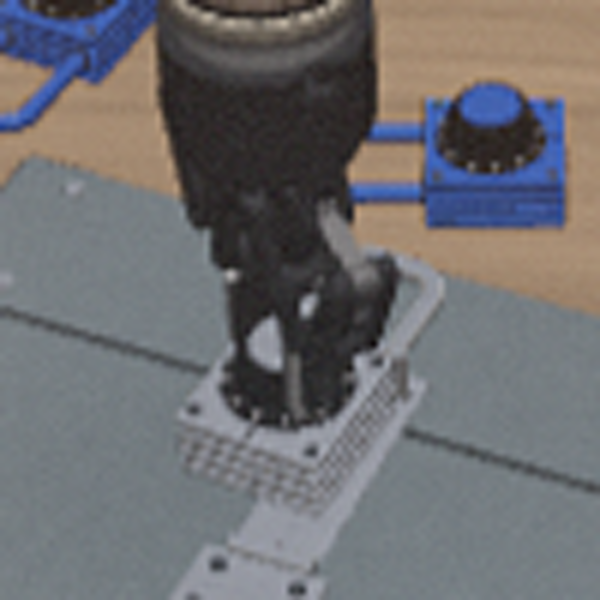

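Request:
move_arm([
  [0,0,-0.05,0,0,0,200],
  [0,0,-0.1,0,0,0,200],
  [0,0,-0.15,0,0,0,200],
  [0,0,-0.2,0,0,0,200],
  [0,0,-0.2,0,0,0,200],
])

```text
time: 5.55
eef_pos: [0.6229, -0.0813, 0.1421]
tcp_rot: [-0.146, 0.694, 0.145, 0.69]
contact_force: [-1.2, -1.2, 0.4]
opening: 0.427
```

```bash
cat > st.py <<'E'
from plant import readout
s=readout.get_state(); print('q6',s['qpos'][5].round(3),'yaw',(s['qpos'][0]-s['qpos'][5]).round(3),s['wrist_torque'].round(3),s['contact_force'].round(2),s['eef_pos'].round(4),s['time'])
E
python3 st.py
```

```text
q6 -0.702 yaw 0.413 [-0.236  0.233  0.032] [-1.23 -1.2   0.36] [ 0.6229 -0.0813  0.1421] 5.55
```

Request:
move_arm([
  [0,0,-0.05,0,0,0,200],
  [0,0,-0.1,0,0,0,200],
  [0,0,-0.15,0,0,0,200],
  [0,0,-0.2,0,0,0,200],
  [0,0,-0.2,0,0,0,200],
])

```text
time: 6.05
eef_pos: [0.6229, -0.0813, 0.1421]
tcp_rot: [-0.077, 0.705, 0.076, 0.701]
contact_force: [-1.3, -1.9, 1.2]
opening: 0.425
```

```bash
python3 st.py
```

```text
q6 -0.504 yaw 0.215 [-0.186  0.256 -0.011] [-1.34 -1.92  1.19] [ 0.6229 -0.0813  0.1421] 6.05
```

Request:
move_arm([
  [0,0,-0.05,0,0,0,200],
  [0,0,-0.1,0,0,0,200],
  [0,0,-0.15,0,0,0,200],
  [0,0,-0.2,0,0,0,200],
  [0,0,-0.2,0,0,0,200],
])

```text
time: 6.55
eef_pos: [0.6228, -0.0813, 0.1421]
tcp_rot: [-0.007, 0.709, 0.006, 0.705]
contact_force: [-0.6, -0.5, 1.3]
opening: 0.42
```

```bash
python3 st.py
```

```text
q6 -0.308 yaw 0.018 [-0.185  0.27   0.072] [-0.59 -0.5   1.26] [ 0.6228 -0.0813  0.1421] 6.55
```

Request:
move_arm([
  [0,0,-0.05,0,0,0,200],
  [0,0,-0.1,0,0,0,200],
  [0,0,-0.15,0,0,0,200],
  [0,0,-0.2,0,0,0,200],
  [0,0,-0.2,0,0,0,200],
])

```text
time: 7.05
eef_pos: [0.62, -0.0825, 0.1421]
tcp_rot: [0.06, 0.709, -0.063, 0.699]
contact_force: [-10.4, -3.9, 5.5]
opening: 0.425
```

```bash
python3 st.py
python3 - <<'E'
from h import *
d=cam('scene'); crop(d,240,210,340,310,6,'a5.png')
E
```

```text
q6 -0.114 yaw -0.177 [-0.709  1.501  0.833] [-10.38  -3.9    5.51] [ 0.62   -0.0825  0.1421] 7.05
```

View pics/a5.png

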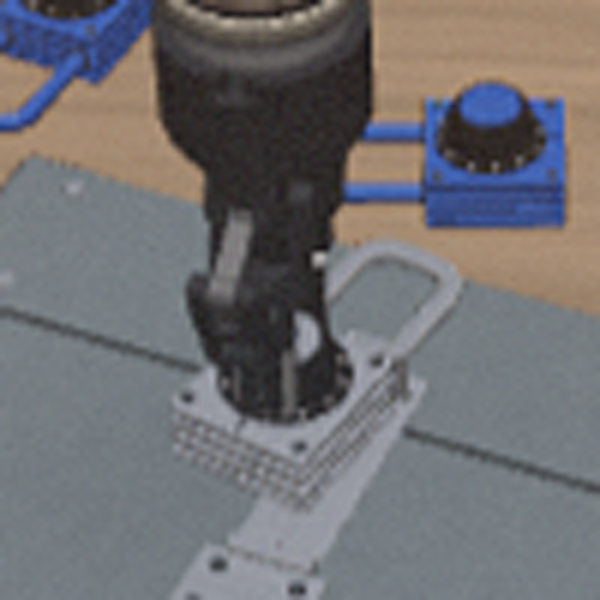

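Request:
move_arm([
  [0,0,0.05,0,0,0,200],
  [0,0,0.1,2,1,0,200],
  [0,0,0.1,2,1,0,200],
  [0,0,0.1,2,1,0,60],
  [0,0,0.1,2,1,0,60],
  [0,0,0.1,2,1,0,60],
  [0,0,0.1,2,1,0,60],
  [0,0,0.1,2,1,20,60],
  [0,0,0.1,2,1,60,60],
  [0,0,0.1,2,1,95,60],
  [0,0,0.1,2,1,95,60],
])

```text
time: 8.2
eef_pos: [0.6253, -0.0822, 0.2446]
tcp_rot: [0.023, 0.707, -0.029, 0.706]
contact_force: [0.5, 0.1, -0.4]
opening: 0.762
```

```bash
python3 st.py
python3 - <<'E'
from h import *
import pickle
d=cam('scene'); crop(d,240,210,340,310,6,'a6.png');pickle.dump(d,open('s1.pkl','wb'))
E
```

```text
q6 -0.213 yaw -0.075 [-0.05  -0.008  0.02 ] [ 0.51  0.14 -0.38] [ 0.6253 -0.0822  0.2446] 8.2
```

View pics/a6.png

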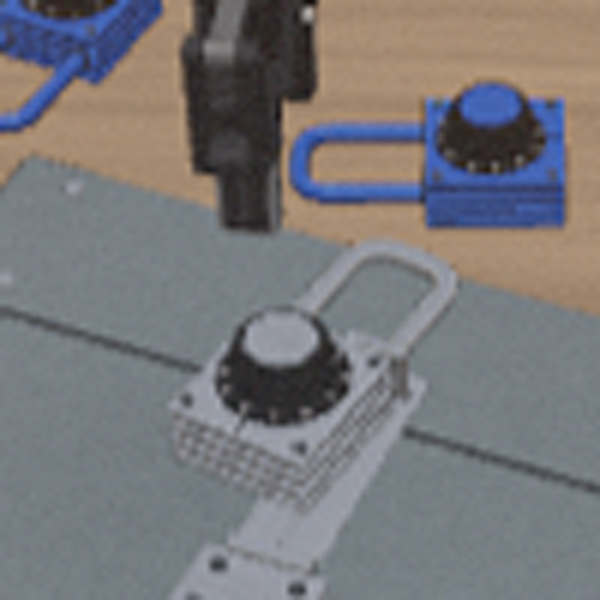

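Run:
```python
from h import *
import pickle
from scipy.optimize import least_squares
s=pickle.load(open('s1.pkl','rb'))
S=lambda u,v:(240+(u+.5)/6-.5,210+(v+.5)/6-.5)
F=[(S(172,402),(.032,-.03,.028)),(S(300,462),(.032,.03,.028)),(S(283,339),(0,0,.0485))]
def f(p):
    M=R.from_euler('z',p[2]).as_matrix()
    return np.concatenate([(proj(s,M@np.array(P)+[p[0],p[1],.11])-np.array(q)).ravel()for q,P in F])
r=least_squares(f,[.621,-.08,-.35]); print(r.x,r.fun.round(2))
x,y,w=r.x
overlay(s,x,y,w,(262,245,322,307),6.5,'o5.png',.006)
for X in(-.068-.0215-.006,): print('crown wire',np.array([x,y])+X*np.array([np.cos(w),np.sin(w)]))
```

```text
[ 0.61963692 -0.08213485 -0.52143047] [-0.25 -0.31  0.26  0.07 -0.02  0.23]
crown wire [ 0.53682815 -0.03456429]
```

View pics/o5.png

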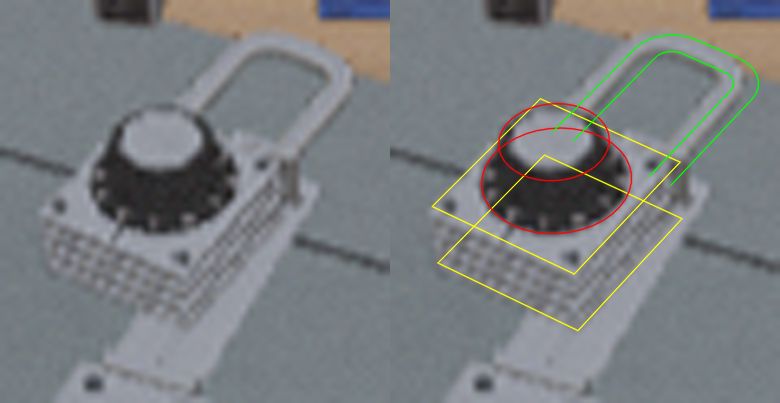

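Run:
```python
from h import *
import pickle
s=pickle.load(open('s1.pkl','rb'))
overlay(s,.6205,-.0825,-.45,(262,245,322,307),6.5,'o6.png',.006)
overlay(s,.6205,-.0825,-.47,(262,245,322,307),6.5,'o7.png',.004)
```

```text
(no output)
```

View pics/o6.png

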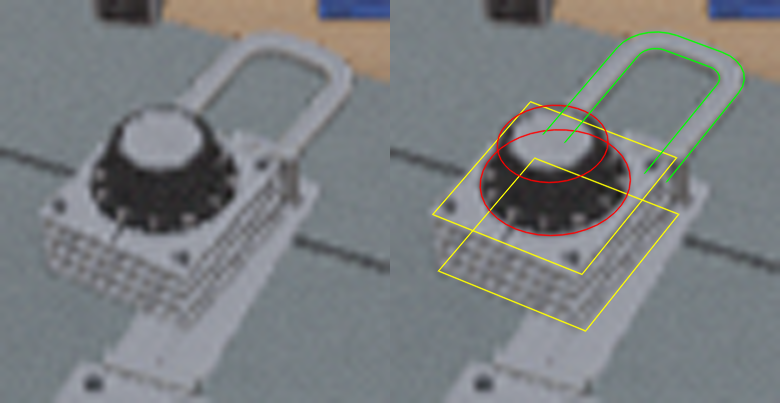

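View pics/o7.png

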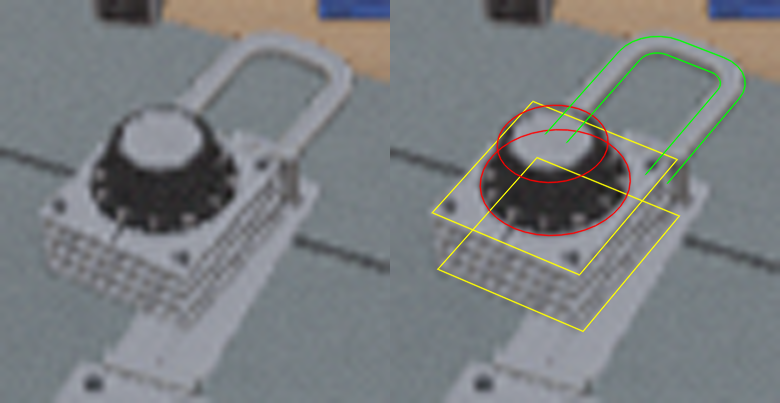

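Request:
move_arm([
  [0,0,-0.08,-18,9,0,145],
  [0,0,-0.18,-44,21,0,145],
  [0,0,-0.28,-70,34,0,145],
  [0,0,-0.38,-85,41,-20,145],
  [0,0,-0.38,-88,43,-45,145],
  [0,0,-0.38,-88,43,-70,145],
  [0,0,-0.38,-88,43,-80,145],
  [0,0,-0.38,-88,43,-80,145],
])

```text
time: 9.05
eef_pos: [0.5342, -0.0383, 0.1584]
tcp_rot: [0.157, 0.694, -0.161, 0.684]
contact_force: [-0.1, 0.2, -0.3]
opening: 0.43
```

```bash
python3 st.py
python3 - <<'E'
from h import *
import pickle
d=cam('scene'); crop(d,240,190,340,290,6,'a7.png');pickle.dump(d,open('s2.pkl','wb'))
t=cam('top'); crop(t,310,150,390,250,6,'a8.png')
E
```

```text
q6 0.197 yaw -0.455 [ 0.028 -0.047  0.02 ] [-0.07  0.16 -0.3 ] [ 0.5342 -0.0383  0.1584] 9.05
```

View pics/a7.png

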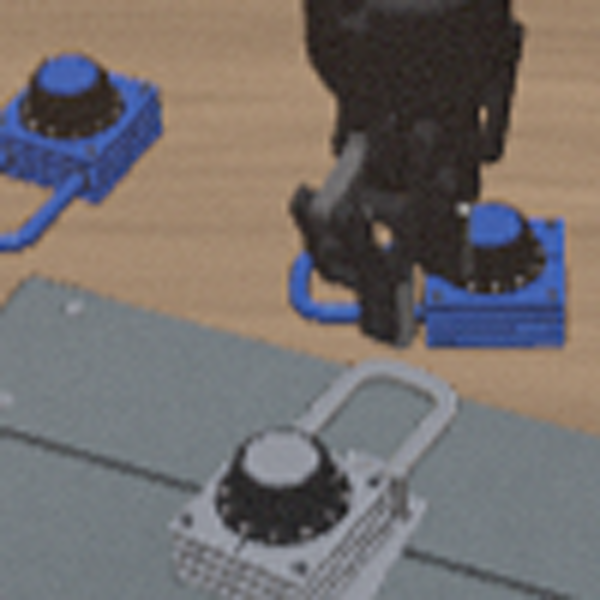

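View pics/a8.png

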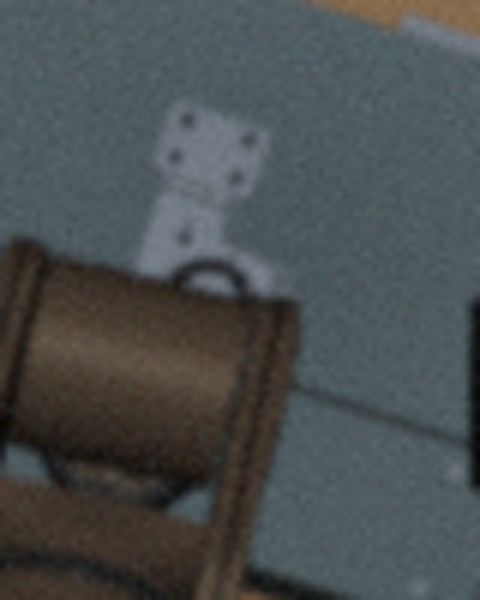

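Run:
```python
from h import *
import pickle
d=pickle.load(open('s2.pkl','rb'))
p=np.array([.5342,-.0383]);j=np.array([np.cos(.455),-np.sin(.455)]);n=np.array([j[1],-j[0]])
u0,v0,s=240,190,6
im=cv2.resize(d['color'][190:290,240:340],None,fx=6,fy=6,interpolation=cv2.INTER_CUBIC)
for z,col in((.1584,(255,0,0)),(.124,(0,255,0))):
  for a in(-.0185,.0185,.033,-.033):
    q=[np.r_[p+j*a+n*b,z] for b in(-.011,.011)]
    q=(proj(d,np.array(q))-[u0,v0]+.5)*s
    cv2.line(im,tuple(int(t) for t in q[0]),tuple(int(t) for t in q[1]),col,1,cv2.LINE_AA)
save(im,'a9.png')
```

View pics/a9.png

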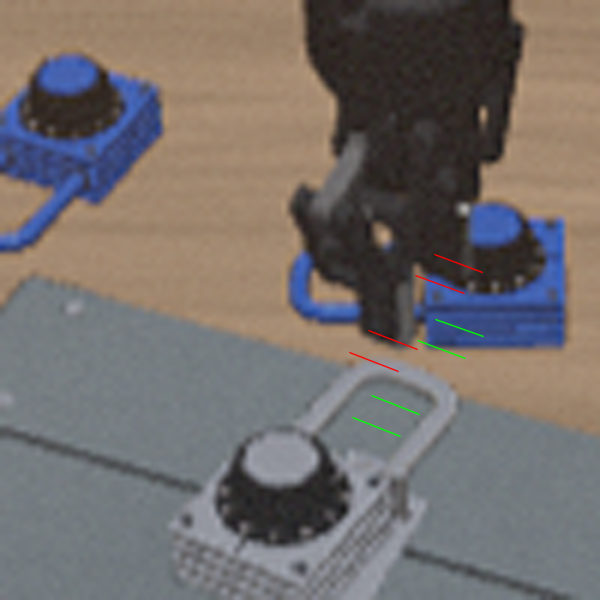

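Request:
move_arm([
  [0,0,0,0,-3,-12,145],
  [0,0,0,0,-3,-24,145],
  [0,0,0,0,-3,-34,145],
  [0,0,0,0,-3,-42,145],
  [0,0,0,0,-3,-45,145],
  [0,0,0,0,-3,-45,145],
])

```text
time: 9.75
eef_pos: [0.5359, -0.0418, 0.1157]
tcp_rot: [0.157, 0.692, -0.161, 0.686]
contact_force: [-0.6, 1.0, -0.7]
opening: 0.434
```

```bash
python3 st.py
python3 - <<'E'
from h import *
import pickle
d=cam('scene'); crop(d,250,190,340,290,6,'a10.png')
E
```

```text
q6 0.192 yaw -0.456 [0.039 0.001 0.   ] [-0.61  1.02 -0.71] [ 0.5359 -0.0418  0.1157] 9.75
```

View pics/a10.png

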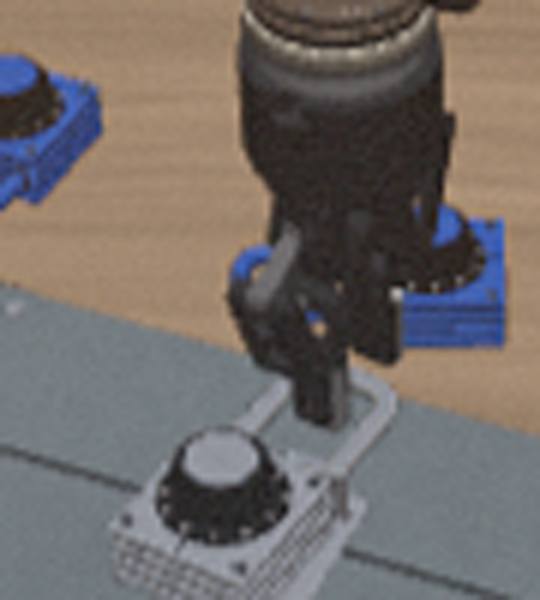

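Request:
move_arm([
  [0,0,0,0,0,-1,200],
  [0,0,0,0,0,-1,255],
  [0,0,0,0,0,-1,255],
  [0,0,0,0,0,-1,255],
  [0,0,0,0,0,-1,255],
  [0,0,0,0,0,-1,255],
], newtons=50)

```text
time: 10.4
eef_pos: [0.5366, -0.0418, 0.1157]
tcp_rot: [0.157, 0.691, -0.161, 0.687]
contact_force: [-0.5, 1.3, 1.2]
opening: 0.084
```

```bash
python3 st.py
python3 - <<'E'
from h import *
import pickle
d=cam('scene'); crop(d,250,190,340,290,6,'a11.png')
E
```

```text
q6 0.192 yaw -0.456 [ 0.207 -0.007  0.078] [-0.49  1.33  1.22] [ 0.5366 -0.0418  0.1157] 10.4
```

View pics/a11.png

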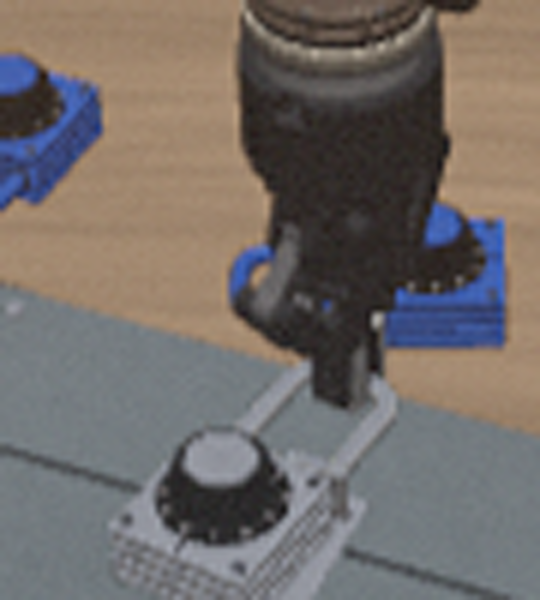

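Request:
move_arm([
  [0,0,0,-2,1,0,255],
  [0,0,0,-4,2,0,255],
  [0,0,0,-6,2.5,0,255],
  [0,0,0,-8,3.5,0,255],
  [0,0,0,-10,4.5,0,255],
  [0,0,0,-12,5,0,255],
  [0,0,0,-14,6,0,255],
  [0,0,0,-16,7,0,255],
  [0,0,0,-17,7,0,255],
])

```text
time: 11.35
eef_pos: [0.5196, -0.0345, 0.1159]
tcp_rot: [0.157, 0.691, -0.16, 0.687]
contact_force: [4.1, 1.6, -0.3]
opening: 0.081
```

```bash
python3 st.py
python3 - <<'E'
from h import *
import pickle
d=cam('scene'); crop(d,250,190,340,290,6,'a12.png')
E
```

```text
q6 0.197 yaw -0.455 [ 0.366 -0.749  0.223] [ 4.1   1.59 -0.32] [ 0.5196 -0.0345  0.1159] 11.35
```

View pics/a12.png

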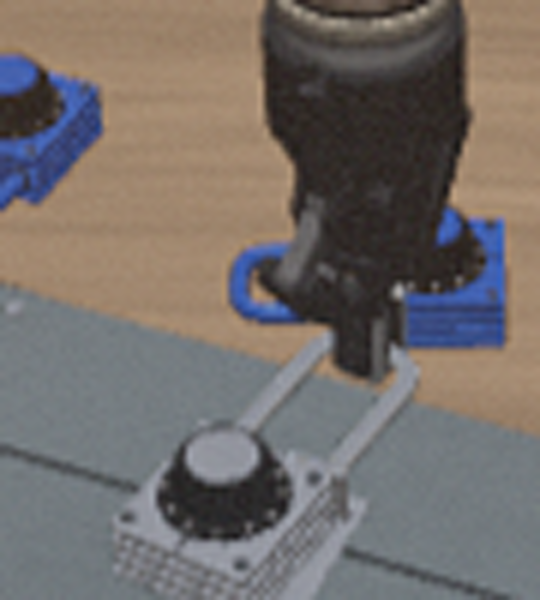

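Request:
move_arm([
  [0,0,0,-1.5,0.7,0,255],
  [0,0,0,-3,1.3,0,255],
  [0,0,0,-4,1.7,0,255],
  [0,0,0,-4,1.7,0,255],
])

```text
time: 11.8
eef_pos: [0.5164, -0.0333, 0.1161]
tcp_rot: [0.156, 0.69, -0.16, 0.688]
contact_force: [7.1, 0.4, -1.5]
opening: 0.083
```

```bash
python3 st.py
```

```text
q6 0.198 yaw -0.456 [ 0.123 -1.156  0.268] [ 7.07  0.4  -1.48] [ 0.5164 -0.0333  0.1161] 11.8
```

Request:
move_arm([
  [0,0,0,-1.5,0.7,0,255],
  [0,0,0,-3,1.3,0,255],
  [0,0,0,-3,1.3,0,255],
  [0,0,0,-3,1.3,0,255],
])

```text
time: 12.2
eef_pos: [0.5162, -0.0335, 0.1169]
tcp_rot: [0.156, 0.687, -0.161, 0.691]
contact_force: [11.5, -1.2, -4.1]
opening: 0.084
```

```bash
python3 st.py
python3 - <<'E'
from h import *
import pickle
d=cam('scene'); crop(d,250,190,340,290,6,'a13.png');pickle.dump(d,open('s3.pkl','wb'))
E
```

```text
q6 0.198 yaw -0.456 [-0.248 -1.887  0.254] [11.5  -1.19 -4.06] [ 0.5162 -0.0335  0.1169] 12.2
```

View pics/a13.png

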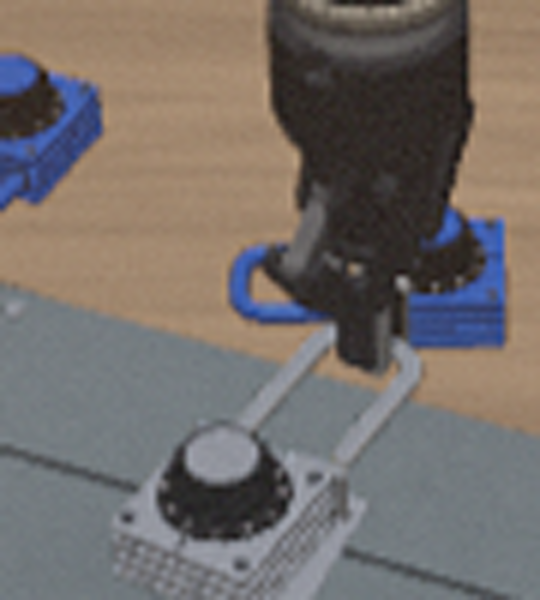

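Request:
move_arm([
  [0,0,0,0,0,0,255],
  [0,0,0,0,0,0,145],
  [0,0,0,0,0,0,145],
  [0,0,0,0,0,0,145],
  [0,0,0,0,0,0,145],
  [0,0,0,0,0,20,145],
  [0,0,0,0,0,50,145],
  [0,0,0,0,0,90,145],
  [0,0,0,0,0,110,145],
  [0,0,0.14,10,0,120,100],
  [0,0,0.28,20,-5,120,50],
  [0,0,0.42,30,-10,120,0],
])

```text
time: 13.45
eef_pos: [0.5465, -0.0436, 0.2376]
tcp_rot: [0.007, 0.704, -0.011, 0.71]
contact_force: [-0.4, -0.2, -0.6]
opening: 0.921
```

```bash
python3 st.py
python3 - <<'E'
from h import *
import pickle
d=cam('scene'); crop(d,250,210,340,310,6,'a14.png');pickle.dump(d,open('s4.pkl','wb'))
overlay(d,.6205,-.0825,-.45,(262,245,322,307),6.5,'o8.png',.026)
E
```

```text
q6 -0.236 yaw -0.027 [-0.034 -0.043 -0.042] [-0.37 -0.17 -0.57] [ 0.5465 -0.0436  0.2376] 13.45
```

View pics/a14.png

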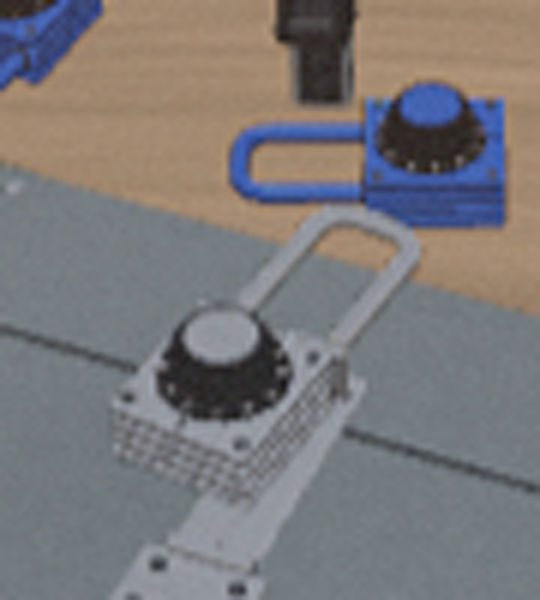

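View pics/o8.png

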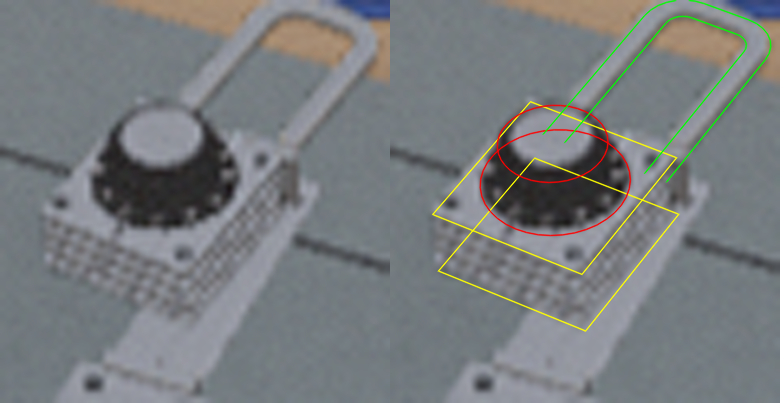

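Run:
```python
from h import *
import pickle
d=pickle.load(open('s4.pkl','rb'))
crop(d,270,232,330,300,8,'b1.png')
```

```text
(no output)
```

View pics/b1.png

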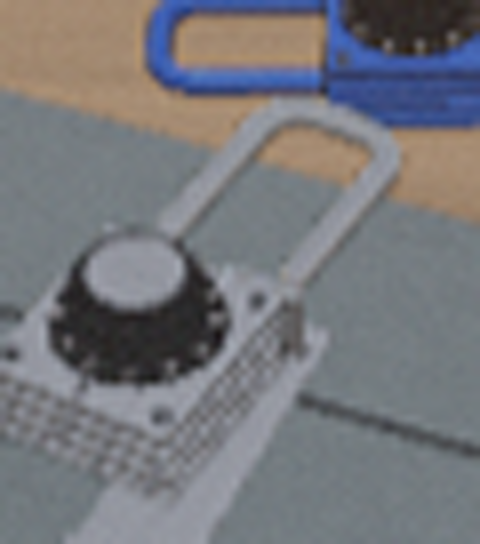

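Run:
```python
from h import *
import pickle
from scipy.optimize import least_squares
s=pickle.load(open('s4.pkl','rb'))
A=lambda u,v:np.array((270+(u+.5)/8-.5,232+(v+.5)/8-.5))
B=lambda u,v:np.array((262+(u+.5)/6.5-.5,245+(v+.5)/6.5-.5))
F=[(B(45,207),(.032,-.03,.028)),(A(165,435),(.032,.03,.028)),(A(134,271),(0,0,.0485))]
def f(p):
    M=R.from_euler('z',p[2]).as_matrix(); o=[p[0],p[1],.11]
    r=[(proj(s,M@np.array(P)+o)[0]-q) for q,P in F]
    c=np.array(lines(p[3])[4][0]); c[:,2]=.0165
    # densify
    t=np.linspace(0,len(c)-1,400); c=np.stack([np.interp(t,range(len(c)),c[:,i]) for i in range(3)],1)
    q=proj(s,c@M.T+o)
    r.append([q[:,1].min()-A(0,97)[1], q[:,0].max()-A(402,0)[0]])
    return np.concatenate(r)
r=least_squares(f,[.62,-.08,-.45,.02],x_scale=[.01,.01,.1,.01]); print(r.x,r.fun.round(2))
overlay(s,*r.x[:3],(262,232,322,302),6.2,'o9.png',r.x[3])
```

```text
[ 0.61748296 -0.08308465 -0.46655916  0.02323411] [-0.59 -0.11  0.4  -0.17  0.09  0.19  0.08  0.1 ]
```

View pics/o9.png

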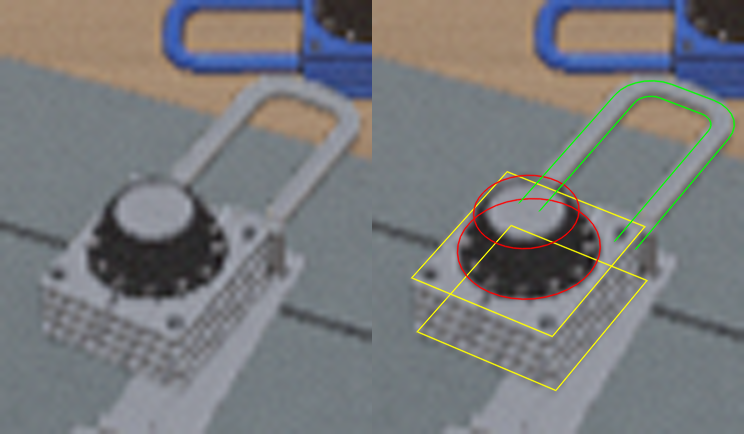

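Request:
move_arm([
  [0,0,0.13,8,-4,0,0],
  [0,0,0.27,18,-10,0,0],
  [0,0,0.41,30,-16,0,0],
  [0,0,0.55,42,-23,0,0],
  [0,0,0.69,54,-30,0,0],
  [0,0,0.83,62,-34,0,0],
  [0,0,0.97,67,-37,0,0],
  [0,0,1.08,67,-37,0,0],
  [0,0,1.14,67,-37,-10,0],
  [0,0,1.14,67,-37,-30,0],
  [0,0,1.14,67,-37,-45,0],
  [0,0,1.14,67,-37,-45,0],
])

```text
time: 14.7
eef_pos: [0.6123, -0.0808, 0.1886]
tcp_rot: [-0.373, 0.598, 0.376, 0.602]
contact_force: [-0.5, -0.8, -0.3]
opening: 1.003
```

```bash
python3 st.py
python3 - <<'E'
from h import *
d=cam('scene'); crop(d,250,200,340,300,6,'a15.png')
E
```

```text
q6 -1.417 yaw 1.119 [-0.038  0.01   0.024] [-0.53 -0.78 -0.3 ] [ 0.6123 -0.0808  0.1886] 14.7
```

View pics/a15.png

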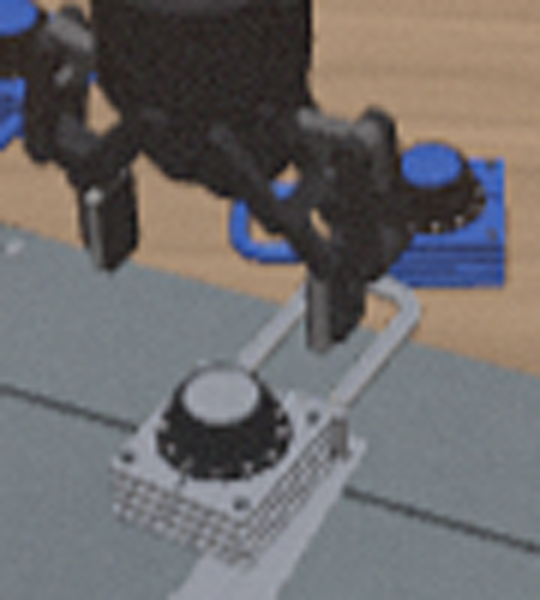

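Request:
move_arm([
  [0,0,0,1,0,-15,0],
  [0,0,0,1,0,-33,0],
  [0,0,0,1,0,-48,0],
  [0,0,0,1,0,-60,0],
  [0,0,0,1,0,-70,0],
  [0,0,0,1,0,-77,0],
  [0,0,0,1,0,-80,0],
  [0,0,0,1,0,-80,0],
])

```text
time: 15.55
eef_pos: [0.6142, -0.0811, 0.1102]
tcp_rot: [-0.374, 0.597, 0.375, 0.603]
contact_force: [-0.8, 0.0, -0.2]
opening: 1.002
```

```bash
python3 st.py
python3 - <<'E'
from h import *
d=cam('scene'); crop(d,240,200,340,300,6,'a16.png')
E
```

```text
q6 -1.418 yaw 1.12 [-0.021 -0.044  0.035] [-0.75  0.03 -0.25] [ 0.6142 -0.0811  0.1102] 15.55
```

View pics/a16.png

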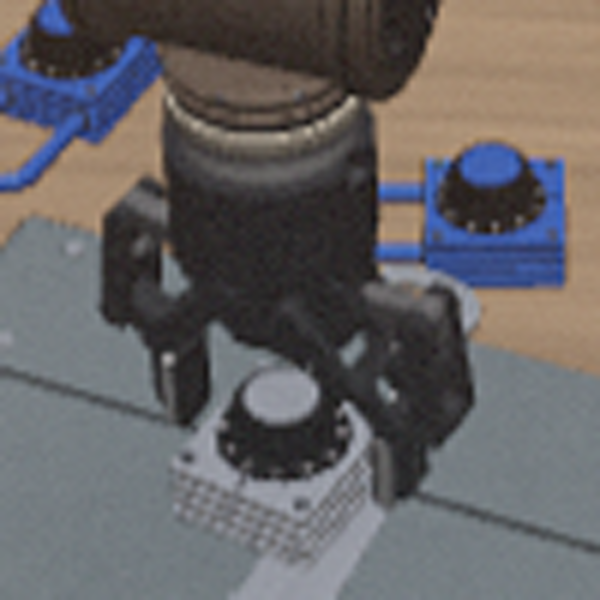

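Request:
move_arm([
  [0,0,0,0,0,-4,0],
  [0,0,0,0,0,-5,0],
  [0,0,0,0,0,-5,60],
  [0,0,0,0,0,-5,100],
  [0,0,0,0,0,-5,150],
  [0,0,0,0,0,-5,150],
  [0,0,0,0,0,-5,150],
  [0,0,0,0,0,-5,150],
], newtons=80)

```text
time: 16.4
eef_pos: [0.6151, -0.0811, 0.1063]
tcp_rot: [-0.374, 0.596, 0.375, 0.603]
contact_force: [1.5, 1.2, 2.5]
opening: 0.686
```

```bash
python3 st.py
python3 - <<'E'
from h import *
d=cam('scene'); crop(d,240,200,340,300,6,'a17.png')
E
```

```text
q6 -1.418 yaw 1.121 [ 0.096 -0.065  0.006] [1.48 1.17 2.47] [ 0.6151 -0.0811  0.1063] 16.4
```

View pics/a17.png

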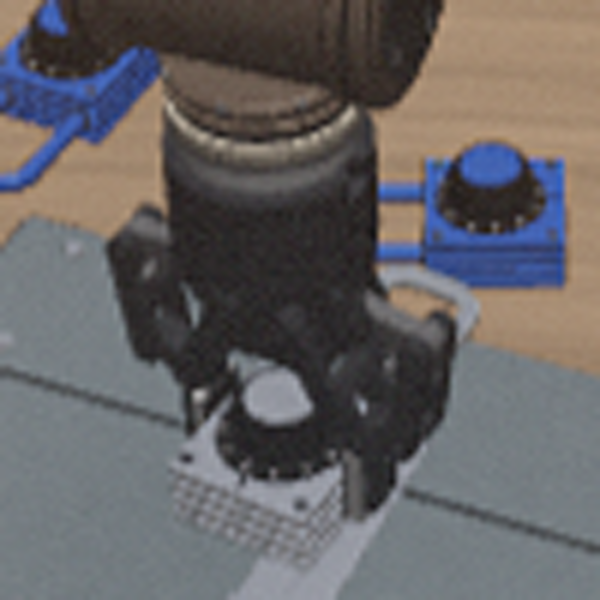

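Request:
move_arm([
  [0,0,0,1,-0.5,0,150],
  [0,0,0,2,-1,2,150],
  [0,0,0,2,-1,5,150],
  [0,0,0,2,-1,9,150],
  [0,0,0,2,-1,13,150],
  [0,0,0,2,-1,15,150],
])

```text
time: 17.05
eef_pos: [0.6171, -0.0823, 0.1215]
tcp_rot: [-0.374, 0.596, 0.375, 0.603]
contact_force: [-0.5, -0.5, -5.0]
opening: 0.685
```

```bash
python3 st.py
python3 - <<'E'
from h import *
d=cam('scene'); crop(d,240,200,340,300,6,'a18.png')
E
```

```text
q6 -1.418 yaw 1.12 [-0.021 -0.043  0.028] [-0.53 -0.52 -5.02] [ 0.6171 -0.0823  0.1215] 17.05
```

View pics/a18.png

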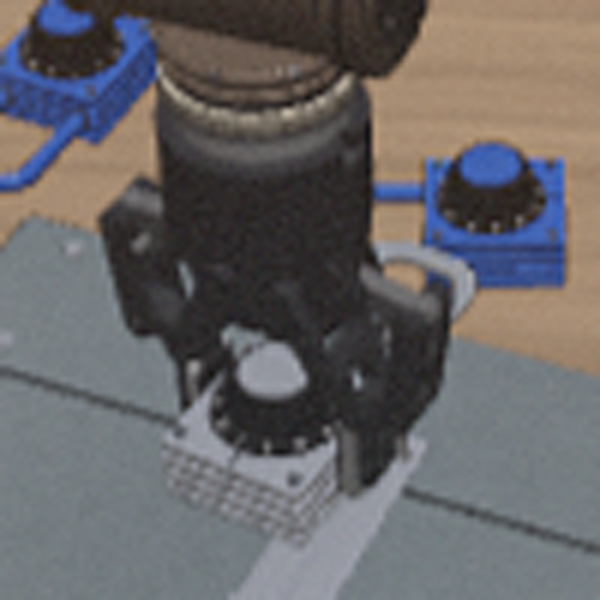

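Force is −5 N, which is the lock's weight, with no side load: it is coming off freely. Next I lift it the rest of the way.

Request:
move_arm([
  [0,0,0,0,0,5,150],
  [0,0,0,0,0,12,150],
  [0,0,0,0,0,20,150],
  [0,0,0,0,0,30,150],
  [0,0,0,0,0,42,150],
  [0,0,0,0,0,55,150],
  [0,0,0,0,0,70,150],
  [0,0,0,0,0,80,150],
  [0,0,0,0,0,88,150],
  [0,0,0,0,0,90,150],
  [0,0,0,0,0,90,150],
  [0,0,0,0,0,90,150],
])

```text
time: 18.3
eef_pos: [0.6169, -0.0821, 0.211]
tcp_rot: [-0.374, 0.597, 0.375, 0.603]
contact_force: [0.1, -0.6, -4.7]
opening: 0.684
```

```bash
python3 st.py
python3 - <<'E'
from h import *
d=cam('scene'); save(d['color'],'a19f.png'); crop(d,220,150,360,290,4.2,'a19.png')
t=cam('top'); save(t['color'],'a19t.png')
import pickle; pickle.dump(d,open('s5.pkl','wb'))
c=cloud(d)
E
```

```text
q6 -1.417 yaw 1.119 [-0.044 -0.043 -0.032] [ 0.14 -0.58 -4.74] [ 0.6169 -0.0821  0.211 ] 18.3
```

View pics/a19f.png

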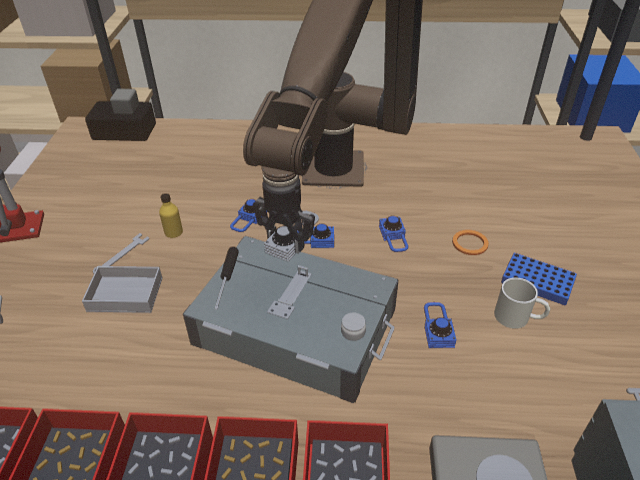

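View pics/a19.png

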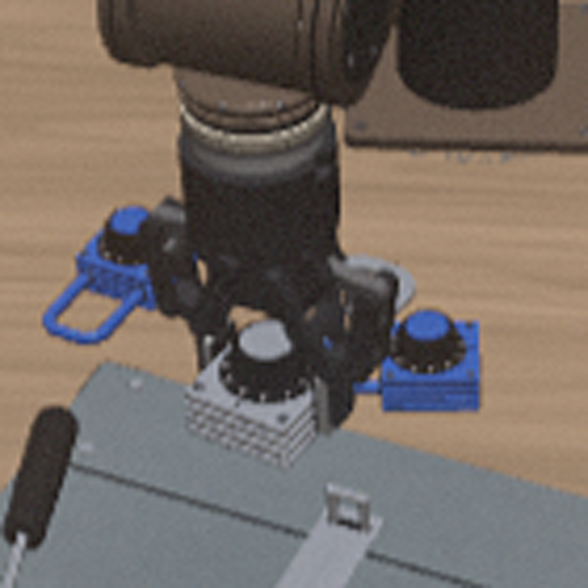

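Run:
```python
from h import *
import pickle
d=pickle.load(open('s5.pkl','rb'))
# lock: earlier pose + (2,-1) and TCP offset
overlay(d,.6205,-.0840,-.45,(262,195,324,265),6,'o10.png',.025,z0=.2145)
s=readout.get_state(); print(s['dq'].round(4),s['eef_pos'])
```

```text
[ 0.      0.0002 -0.0047 -0.0001 -0.0014 -0.0005] [ 0.61688044 -0.082148    0.21088749]
```

View pics/o10.png

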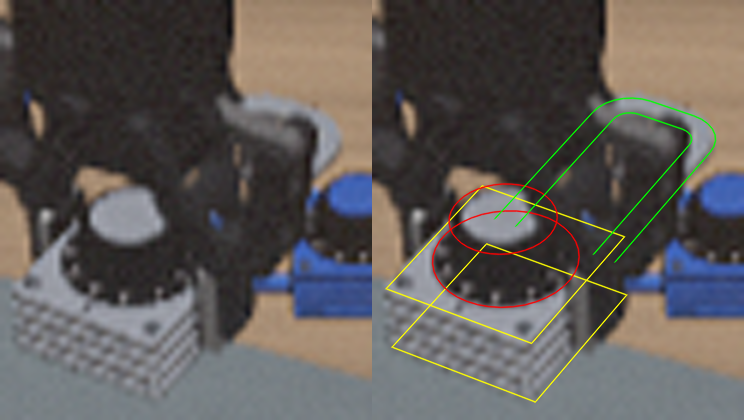

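Run:
```python
from plant import ctrl
print(ctrl.sign_off())
```

```text
the job is handed in; nothing more can be done
None
```

The padlock is open, off its staple and held up in the gripper. I handed the job in at about 18 s of the 72 s allowed; sign-off reports no verdict.

- **Notch:** I turned the dial clockwise about 1.45 rad, where it stopped hard (0.83 Nm). The shackle had visibly sprung out.
- **Shackle:** I pulled the shackle by its crown for 22 mm, until it stalled and the force rose to about 11.5 N.
- **Lift:** I let go of the shackle, gripped the case across its sides at 80 N and lifted it about 105 mm, straight up after a 2 mm move clear of the staple.

**Last checks:**
- The staple is empty, and the lock hangs level and still.
- The wrist carries a steady 4.7 N, which is about the lock's weight.
- The underside of the lock is at about z = 0.215 m, roughly 10 cm above the lid.
- The screwdriver, tin and bench items look undisturbed in the last scene picture.

**Measurements that disagreed:** the image fit before lifting put the shackle at 23 mm out. The pull distance and the final overlay pointed to about 25–26 mm. All of these are above the required 20 mm for the pull and 18 mm at the end.

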